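# Return a used-valve case through the spring flap

### The arm

A 6-joint arm with a two-finger parallel gripper is mounted at the origin on the work surface. World frame = base frame: x ahead of the robot, y to its left, z up, the work surface at z = 0. Lengths are in m, angles in rad, forces in N, time in s.
With the tool pointing down it reaches from about 0.3 to 0.775 m from the base axis. Payload 14.6 kg.
Tool frame: the origin (TCP) lies on the centre line of the jaws, within the pads' length; the fingertips stand 17 mm ahead of it and the grasp point (between the pads) lies 2 mm behind it; z points along the fingers, x is the direction in which the jaws open and shut, and the axes are right-handed (so a half turn about z gives the same grasp; the last joint's range is limited). The gripper opens to 94 mm and grips with 3 to 60 N. Pads are 16 mm wide; open, the fingers measure 119 mm over their backs; the gripper's body (75 mm by 177 mm) begins 78 mm behind the grasp point.
Start: joints at [-1.233, 0.3, 1.521, -0, 1.321, -0.067], TCP at [0.217, -0.506, 0.202] pointing down, gripper open.
Joint ranges: [-3.03, 3.03], [-0.79, 2.21], [0.23, 2.52], [-1.04, 4.18], [0, 3.07], [-2.55, 2.55]. Speed limits (rad/s): [2.22, 2.22, 2.57, 3.14, 3.14, 3.14].

### API

Orientations are given as a 3x3 rotation matrix whose columns are the frame's x, y, z axes.
In Python, from plant import arm, eyes gives the robot as it stands.
- The arm moves only by the shell command python3 -m creep 'ROWS' [FORCE]. ROWS is JSON, a list of rows, each an object of numbers: "x", "y", "z": the shift along the world's x, y, z in m; "twist": the turn about the world's z in rad; "grip": the gripper command: -1 is shut, 1 is fully open, values between are in proportion. In form: [{"x": .., "y": .., "z": .., "twist": .., "grip": ..}, ...]. A call has 1 to 12 rows; each row shifts and turns the commanded pose from where the row before left it; what a row does not reach is not made up. A row lasts 1/10 s, in which the tool goes at most 50 mm and 8.59 degrees, less where a joint would pass 70% of its speed; a pose out of reach is approached as far as the arm can. A call with a gripper value outside its range is refused whole. The fingers move at their own pace and stop on an object; FORCE is the grip in N (left out, the last holds). Time passes only in rows, so rows that do not move let the fingers close. It gives the time, the measured TCP pose, the force and the opening at its end, in the units of the state.
- arm.observe(): the state, without advancing time (a new reading comes with each control period).
- eyes.camera(name): name is "side" or "top" or "wrist"; returns (picture, depth): 480x640x3 uint8, red, green, blue; 480x640 float32, m along the optical axis (not along the pixel's ray), 0 where there is no reading.
- eyes.camera_params(name): a dict with "intrinsics" (3x3 intrinsics, pixels), "rvec" (rotation vector, rad) and "tvec" (3), from world to camera coordinates, as OpenCV has them. Camera axes: x right, y down, z forward; pixel columns grow to the right and rows downward; lengths in m; the calibration is good to about 2 mm. The wrist camera is an equidistant fisheye: a pixel r from the principal point sees the ray r / f radians off the axis. A picture is of the moment at which its call begins: read the wrist's pose just before it. camera_params takes no time and is no camera call; for the wrist camera it gives the pose at the moment of the call.
- arm.job_done(): hands the job in, once; it reports no verdict.
The state is a dict: "t": time; "joint_pos": joint angles; "joint_vel": joint speeds; "joint_efforts": joint torques, N m; "ee_pos": TCP position; "tcp_rot": TCP orientation; "contact_force": force on the tool from outside, world axes, zero at the start; "wrist_torque": the same for the moment, N m; "opening": finger opening in m.
Only numpy, scipy, OpenCV 4.12 (cv2) and the standard library are available. Lean on these libraries where they do the work, as an engineer would, in place of code of your own. Each camera call takes 0.05 s, during which the arm holds its last target. There are 200 camera calls.

### The job

Push the spring flap of the returns box open with one finger and keep it open, and with the other finger push the small lidded case that lies on the ledge in front through the gateway until it drops into the box; the case itself must not push against the flap. Then take the fingers out so that the flap swings shut. Only push: do not pick the case up, and leave all other things where they are.

Things in the scene. Friction and masses are not known exactly. Their poses are not given: they have to be found in the camera images.
- returns_box: Fixed white and grey countertop returns box, its x from -130 to +222 mm, 240 mm wide in y. Origin: on the worktop under the middle of the gateway; x points into the box (roughly away from the robot, turned up to 0.4 rad), z up. In front (x -130 to -2) is a flat ledge without rims, top at z = 60. Its ends, front wall and hood are white, the ledge grey.
- gateway (a point): Middle of the gateway's threshold, at ledge height (60 mm over the box's origin), axes as the box's. The front wall here (x = 0) is 6 mm thick, top 45 mm over the ledge; the gateway in it is 120 mm wide (y -60 to +60), open to the sky, no lintel, shut by the flap. A thing pushed over the ledge's end, at x = -2, drops into the pit, below the flap.
- pit (a point): Middle of the open part of the pit behind the gateway, on its floor: 62.5 mm into the box, 12 mm over the worktop. The pit is open above from x = 0 to 125 mm of the box and covered by a hood (top 105 mm over the worktop) from 125 to 222; side walls at y = +-114 to +-120 mm, as high as the hood.
- flap (a joint): Flap angle (rad): 0 shut, in line with the front wall; grows to 1.5 as it swings into the box about an upright hinge at x = 0, y = +60 mm of the box. Aluminium panel 4 mm thick, reaching 118 mm from the hinge towards -y, from 3 to 42 mm above the ledge. It opens only into the box (+x); a spring shuts it: about 0.05 N m shut, 0.13 N m at 1 rad.
- flap_edge (a point): Middle of the flap's free upright edge, 118 mm from the hinge, 22.5 mm above the ledge; moves with the flap.
- case: Small lidded plastic case, grey with white lid, 36 mm (its x) by 30 mm (its y) by 22 mm tall, about 60 g, lying loose and flat on the ledge before the flap's free half: its centre 45 to 68 mm before the flap, 10 to 30 mm to the -y side of the gateway's middle, turned up to 0.3 rad against the box. Origin: centre of its underside.
- case_center (a point): Centre of the case, 11 mm above its underside.
- valve: Steel valve, 22 mm across, 32 mm tall, standing on the ledge near one side (about 95 mm from the middle line). Not to be disturbed. Origin: centre of its underside.
- cap: Black round cap, 26 mm across, 26 mm tall, standing on the ledge near the other side. Not to be disturbed. Origin: centre of its underside.
- jar: Clear jar, 48 mm across, 65 mm tall, on the worktop to the left. Not to be disturbed. Origin: centre of its underside.
- bowl: Steel bowl, 140 mm across, 45 mm tall, on the worktop to the right. Not to be disturbed. Origin: centre of its underside.
- brush: Cleaning brush, about 200 mm long, lying on the worktop to the left. Not to be disturbed.
- tub: Clear open tub, 200 x 150 x 90 mm, to the right. Not to be disturbed. Origin: centre of its underside.
- glove_carton: Glove carton, 125 x 235 x 75 mm, to the left. Not to be disturbed. Origin: centre of its underside.
There are look-alikes about, which are no part of the job. Of the things like the case, leave any that is pink or yellow; of the rest the smaller one is meant.

How it is judged:
By the outcome, as a careful person would: the job done as asked, in the order asked, and still so for the second after the job is handed in, with the robot touching nothing.
It also fails if it takes over 38 s, if anything falls off the work surface, if the arm or the gripper's body presses on something with over 40 N, if the wrist force passes 120 N, or if a joint passes its speed limit or range.

## Working session

There is one attempt and no reset: what is moved stays moved. The work goes in short steps, Python scripts to look and compute and a shell command to move; the robot and the scene stay as the last step left them, time stands still between calls to the robot, and variables do not carry over. Pictures are saved under pics/ and viewed, about 8 in all and at most 12, crops included, and the job is handed in when it is done.

```bash
mkdir -p pics; ls
cat > h.py <<'E'
import numpy as np, cv2
from plant import arm, eyes
def snap(n,f):
    p=eyes.camera_params(n); im,d=eyes.camera(n)
    cv2.imwrite(f'pics/{f}.png',im[:,:,::-1]); np.savez(f'pics/{f}.npz',d=d,im=im,K=p['intrinsics'],r=p['rvec'],t=p['tvec'])
def load(f): return np.load(f'pics/{f}.npz')
def pix2w(f,u,v,z=None):
    q=load(f);K=q['K'];R=cv2.Rodrigues(q['r'].astype(float))[0];t=q['t'].reshape(3)
    ray=np.array([(u-K[0,2])/K[0,0],(v-K[1,2])/K[1,1],1.]);c=-R.T@t;w=R.T@ray
    s=(z-c[2])/w[2] if z is not None else q['d'][int(v),int(u)]
    return c+s*w
E
python3 - <<'E'
from h import *
snap('top','top1');snap('side','side1')
a=np.hstack([cv2.imread('pics/top1.png')]);print(arm.observe()['t'])
E
```

```text
pics
0.1
```

View pics/top1.png

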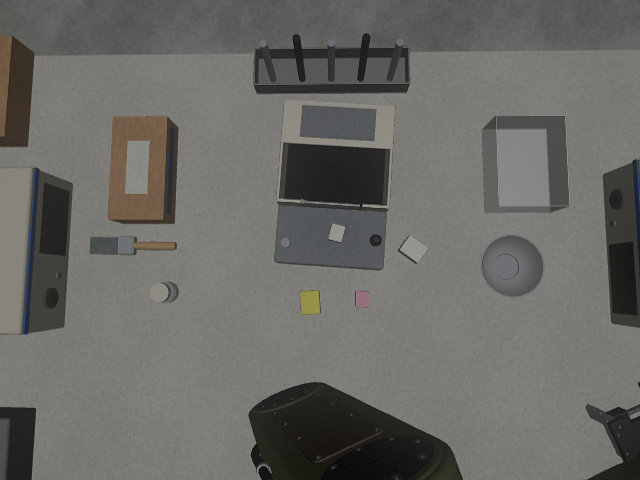

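View pics/side1.png

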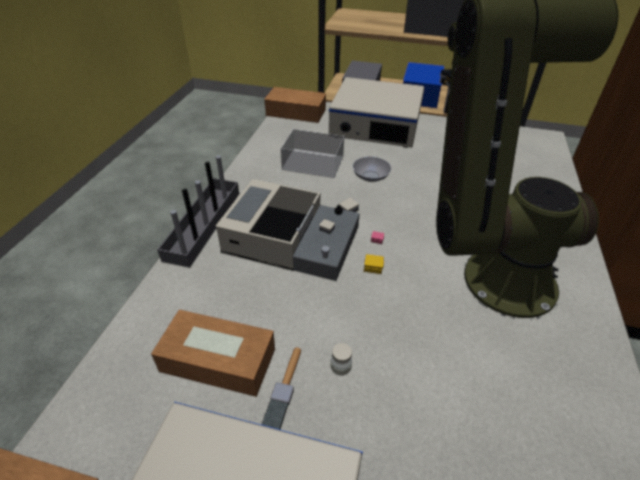

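Things like the case in top1: white on the ledge (337,233), a larger white one on the worktop (413,249), pink (363,299) and yellow (310,302). By the description it is the smaller white one, on the ledge. The valve is at (285,242) and the cap at (376,240). I'll check this in a close crop.

Run:
```python
from h import *
im=cv2.imread('pics/top1.png')[185:280,265:435]
cv2.imwrite('pics/crop1.png',cv2.resize(im,None,fx=4.7,fy=4.7,interpolation=cv2.INTER_CUBIC))
for u,v in [(337,231),(413,247),(310,225),(360,255),(337,160),(282,106),(392,110),(300,202),(335,175)]: print((u,v),pix2w('top1',u,v).round(4))
q=load('top1');print(q['K'],cv2.Rodrigues(q['r'].astype(float))[0].round(3),q['t'])
```

```text
(337, 231) [ 0.5275 -0.0165  0.0818]
(413, 247) [ 0.4978 -0.1878  0.0282]
(310, 225) [0.543  0.0425 0.0621]
(360, 255) [ 0.4775 -0.0669  0.0594]
(337, 160) [ 0.7037 -0.0173  0.0084]
(282, 106) [ 0.8397  0.1149 -0.0012]
(392, 110) [ 0.7858 -0.1336  0.1051]
(300, 202) [0.586  0.0618 0.1066]
(335, 175) [ 0.6667 -0.0126  0.0131]
[[447.65354384   0.         317.45148597]
 [  0.         447.65354384 239.26417794]
 [  0.           0.           1.        ]] [[ 0.005 -1.    -0.03 ]
 [-0.995 -0.002 -0.097]
 [ 0.097  0.03  -0.995]] [0.02528737 0.51520556 0.9908318 ]
```

View pics/crop1.png

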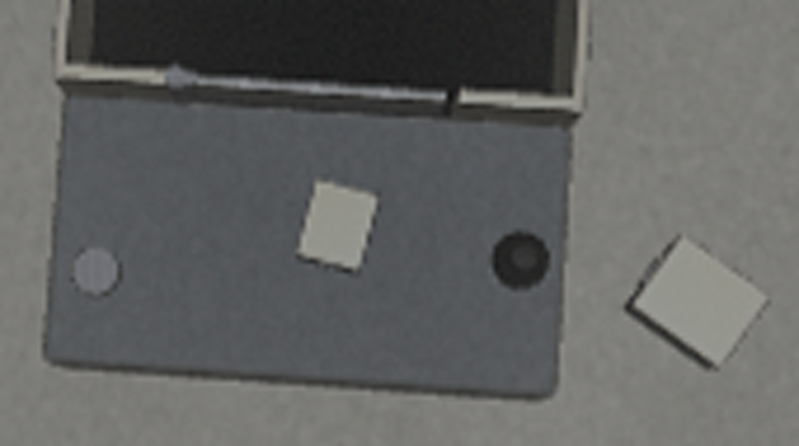

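Run:
```python
from h import *
P=lambda u,v,z:pix2w('top1',265+u/4.7,185+v/4.7,z)
def sh(n,l):
    print(n,*[P(u,v,z).round(4)[:2] for u,v,z in l])
sh('wall front top L,R',[(62,82,.105),(578,112,.105)])
sh('wall back top gatewayR, R',[(462,90,.105),(575,97,.105)])
sh('gate right edge',[(460,103,.105)])
sh('flap edge top',[(446,97,.102)])
sh('hinge top',[(182,77,.108)])
sh('ledge front L,R',[(46,360,.06),(555,395,.06)])
sh('case',[(316,180,.082),(377,195,.082),(360,270,.082),(298,255,.082)])
sh('valve,cap top',[(97,271,.092),(520,260,.086)])
a=P(62,82,.105)-P(578,112,.105);b=P(46,360,.06)-P(555,395,.06)
for k in(a,b):print('yaw',np.arctan2(-k[0],k[1]),np.hypot(*k[:2]))
c=np.mean([P(*p,.082) for p in[(316,180),(377,195),(360,270),(298,255)]],0)
print(c)
# wall top via depth: fit
q=load('top1');D=q['d']
K=q['K'];R=cv2.Rodrigues(q['r'].astype(float))[0];t=q['t'].reshape(3)
v,u=np.mgrid[185:280,265:400];d=D[185:280,265:400]
X=np.stack([(u-K[0,2])/K[0,0]*d,(v-K[1,2])/K[1,1]*d,d],-1).reshape(-1,3);W=(X-t)@R
m=(W[:,2]>.1)&(W[:,0]<.62)&(W[:,0]>.55);p=np.polyfit(W[m,1],W[m,0],1);print('wall depth fit x=',p,m.sum())
m=(abs(W[:,2]-.06)<.004)
r=cv2.minAreaRect(W[m][:,:2].astype(np.float32)*1000);print('ledge',r,np.median(W[m,2]))
m=(abs(W[:,2]-.082)<.006)&(abs(W[:,1]+.017)<.035)&(abs(W[:,0]-.525)<.035)
r=cv2.minAreaRect(W[m][:,:2].astype(np.float32)*1000);print('case',r,np.median(W[m,2]))
```

```text
wall front top L,R [0.5854 0.1081] [ 0.5717 -0.1229]
wall back top gatewayR, R [ 0.5817 -0.0713] [ 0.5785 -0.1216]
gate right edge [ 0.5758 -0.0704]
flap edge top [ 0.5791 -0.0644]
hinge top [0.5871 0.0539]
ledge front L,R [0.4624 0.1192] [ 0.4471 -0.1167]
case [ 0.5441 -0.0062] [ 0.5373 -0.034 ] [ 0.5029 -0.0263] [0.5097 0.0019]
valve,cap top [0.5012 0.0927] [ 0.5072 -0.0985]
yaw -0.059000770825957116 0.23139604385290846
yaw -0.06478234224087917 0.23641901122171097
[ 0.52348021 -0.01615224  0.082     ]
wall depth fit x= [0.0389443  0.58886154] 348
ledge ((543.8834228515625, -3.1946334838867188), (239.3221435546875, 179.83798217773438), 86.2127456665039) 0.059200463475933704
case ((523.7222290039062, -14.976821899414062), (29.825464248657227, 37.291812896728516), 74.9908447265625) 0.08118841238103933
```

```bash
python3 - <<'E'
from h import *
s=arm.observe();R=s['tcp_rot'];print(np.round(R,3),np.arctan2(R[1][0],R[0][0]),s['opening'])
E
python3 -m creep '[{"x":0.02,"y":0.03,"z":0,"twist":0,"grip":0.5},{"x":0.026,"y":0.04,"z":0,"twist":0,"grip":0.5},{"x":0.026,"y":0.04,"z":0,"twist":0,"grip":0.5},{"x":0.026,"y":0.04,"z":0,"twist":0,"grip":0.5}]'
```

```text
[[ 0.394 -0.919 -0.   ]
 [-0.919 -0.394  0.001]
 [-0.001 -0.    -1.   ]] -1.1660620928208434 0.09397884685375227
t: 0.5
ee_pos: [0.3151, -0.3538, 0.2015]
tcp_rot: [[0.393, -0.919, -0.0], [-0.919, -0.393, 0.0], [-0.0, 0.0, -1.0]]
contact_force: [1.6, 0.3, -0.6]
opening: 0.071
```

```bash
python3 -m creep '[{"x":0.0235,"y":0.038,"twist":0.136,"grip":0.5},{"x":0.0235,"y":0.038,"twist":0.136,"grip":0.5},{"x":0.0235,"y":0.038,"twist":0.136,"grip":0.5},{"x":0.0235,"y":0.038,"twist":0.136,"grip":0.5},{"x":0.0235,"y":0.038,"twist":0.136,"grip":0.5},{"x":0.0235,"y":0.038,"twist":0.136,"grip":0.5},{"x":0.0235,"y":0.038,"twist":0.136,"grip":0.5},{"x":0.0235,"y":0.038,"twist":0.136,"grip":0.5},{"x":0.0235,"y":0.038,"twist":0.136,"grip":0.5},{"grip":0.5},{"grip":0.5}]'
python3 - <<'E'
from h import *
snap('wrist','w1');p=eyes.camera_params('wrist');s=arm.observe()
print(s['ee_pos'],s['opening'],np.arctan2(s['tcp_rot'][1][0],s['tcp_rot'][0][0]),p)
E
```

```text
[ 0.31789537 -0.349443    0.20164754] 0.07055533891249591 -1.1635282205386335 {'intrinsics': array([[371.64829954,   0.        , 320.59094225],
       [  0.        , 371.64829954, 237.59758004],
       [  0.        ,   0.        ,   1.        ]]), 'rvec': array([-2.44965979,  1.60997338,  0.20185835]), 'tvec': array([-0.44682353,  0.12303467,  0.42815388])}$[0]: bad value
```

View pics/w1.png

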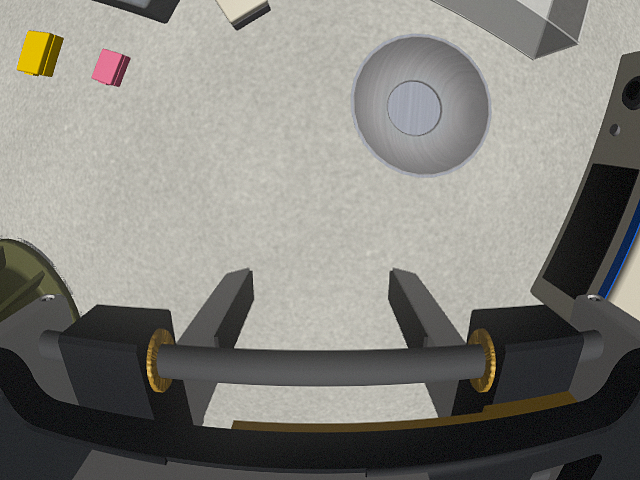

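The rows were refused because every key must be given, so the arm did not move. The wrist view shows only the worktop, the bowl (420,105) and the pink and yellow cases. I'll send the rows again with all keys.

```bash
python3 -m creep '[{"x":0.0235,"y":0.038,"z":0,"twist":0.136,"grip":0.5},{"x":0.0235,"y":0.038,"z":0,"twist":0.136,"grip":0.5},{"x":0.0235,"y":0.038,"z":0,"twist":0.136,"grip":0.5},{"x":0.0235,"y":0.038,"z":0,"twist":0.136,"grip":0.5},{"x":0.0235,"y":0.038,"z":0,"twist":0.136,"grip":0.5},{"x":0.0235,"y":0.038,"z":0,"twist":0.136,"grip":0.5},{"x":0.0235,"y":0.038,"z":0,"twist":0.136,"grip":0.5},{"x":0.0235,"y":0.038,"z":0,"twist":0.136,"grip":0.5},{"x":0.0235,"y":0.038,"z":0,"twist":0.136,"grip":0.5},{"x":0,"y":0,"z":0,"twist":0,"grip":0.5},{"x":0,"y":0,"z":0,"twist":0,"grip":0.5}]'
python3 - <<'E'
from h import *
snap('wrist','w2');s=arm.observe()
print(s['ee_pos'],s['opening'],np.arctan2(s['tcp_rot'][1][0],s['tcp_rot'][0][0]))
E
```

```text
t: 1.65
ee_pos: [0.5259, -0.0131, 0.2012]
tcp_rot: [[0.998, 0.058, -0.001], [0.058, -0.998, -0.0], [-0.001, -0.0, -1.0]]
contact_force: [0.2, -1.3, -0.6]
opening: 0.0703
[ 0.52569876 -0.01393572  0.20138834] 0.07061394675779029 0.05679439887444822
```

View pics/w2.png

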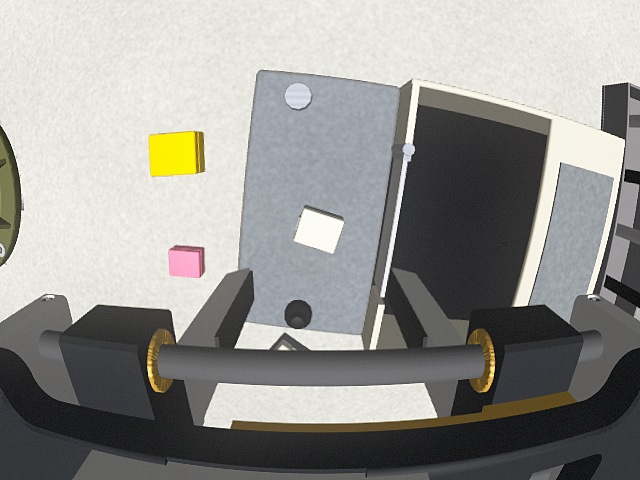

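The wrist view shows the case lid around (320,229), the hinge at (408,150), the ledge corner at (260,72), and the valve and cap. I'll check these against the top view.

```bash
cat >> h.py <<'E'
def fish(f,u,v,z):
    q=load(f);K=q['K'];R=cv2.Rodrigues(q['r'].astype(float))[0];t=q['t'].reshape(3)
    a=np.array([(u-K[0,2])/K[0,0],(v-K[1,2])/K[1,1]]);r=np.hypot(*a)
    ray=np.r_[a/r*np.sin(r),np.cos(r)];c=-R.T@t;w=R.T@ray
    return c+(z-c[2])/w[2]*w
o=np.array([.583,-.007]);yaw=-.063
def box(p): 
    c,s=np.cos(yaw),np.sin(yaw);return np.array([[c,s],[-s,c]])@(np.array(p)[:2]-o)*1000
E
python3 - <<'E'
from h import *
C=[(309,206),(344,220),(334,253),(297,238)]
c=[fish('w2',*p,.082) for p in C]
for n,w in [('case',np.mean(c,0))]+[('corner',k) for k in c]+[('hinge',fish('w2',408,150,.108)),('valve',fish('w2',298,96,.092)),('cap',fish('w2',298,314,.086)),('wallfront top',fish('w2',412,81,.105)),('ledgecorner',fish('w2',259,71,.06)),('fingerF tip in',fish('w2',252,270,.184)),('fingerL tip in',fish('w2',391,270,.184)),('tcp',arm.observe()['ee_pos'])]: print(n,w.round(4),box(w).round(1))
#stereo case centre height
from scipy.optimize import minimize_scalar
q=(265+338/4.7,185+225/4.7)
f=lambda z:np.linalg.norm(pix2w('top1',*q,z)-fish('w2',321,229.3,z))
r=minimize_scalar(f,bounds=(.03,.15),method='bounded');print('stereo z',r.x,r.fun)
E
```

```text
case [ 0.5259 -0.0119  0.082 ] [-56.7  -8.5]
corner [0.5149 0.0072 0.082 ] [-68.9   9.9]
corner [ 0.5444 -0.0028  0.082 ] [-38.7   1.8]
corner [ 0.5381 -0.0316  0.082 ] [-43.3 -27.4]
corner [ 0.5062 -0.0204  0.082 ] [-75.8 -18.2]
hinge [0.5869 0.0589 0.108 ] [-0.2 66. ]
valve [0.5017 0.0954 0.092 ] [-87.5  97. ]
cap [ 0.5101 -0.0886  0.086 ] [-67.7 -86.1]
wallfront top [0.5873 0.1124 0.105 ] [ -3.2 119.4]
ledgecorner [0.4641 0.1212 0.06  ] [-126.7  120.5]
fingerF tip in [ 0.4865 -0.0149  0.184 ] [-95.9 -14. ]
fingerL tip in [ 0.5662 -0.0102  0.184 ] [-16.6  -4.3]
tcp [ 0.5257 -0.0139  0.2014] [-56.8 -10.5]
stereo z 0.060275754192668514 0.0002995435196066469
```

```bash
python3 -m creep '[{"x":0,"y":0,"z":-0.03,"twist":0,"grip":0.5},{"x":0,"y":0,"z":-0.03,"twist":0,"grip":0.5},{"x":0,"y":0,"z":-0.025,"twist":0,"grip":0.5},{"x":0,"y":0,"z":-0.02,"twist":0,"grip":0.5},{"x":0,"y":0,"z":-0.011,"twist":0,"grip":0.5},{"x":0,"y":0,"z":0,"twist":0,"grip":0.5},{"x":0,"y":0,"z":0,"twist":0,"grip":0.5}]'
python3 - <<'E'
from h import *
snap('wrist','w3');snap('top','top3')
a=cv2.imread('pics/w3.png')[150:350,180:480];b=cv2.imread('pics/top3.png')[170:290,255:435]
cv2.imwrite('pics/c3.png',np.vstack([cv2.resize(a,(450,300)),cv2.resize(b,(450,300))]))
E
```

```text
t: 2.4
ee_pos: [0.5264, -0.0141, 0.0867]
tcp_rot: [[0.998, 0.057, 0.001], [0.057, -0.998, -0.0], [0.001, 0.0, -1.0]]
contact_force: [0.5, -0.3, 0.5]
opening: 0.0707
```

View pics/c3.png

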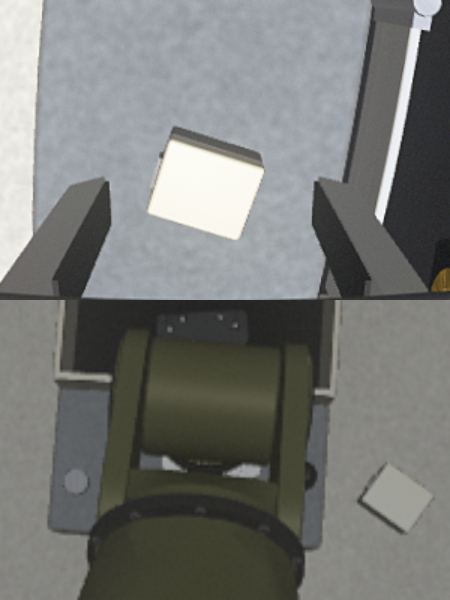

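Run:
```python
from h import *
g=lambda u,v,z:fish('w3',180+u/1.5,150+v/1.5,z)
c=[g(*p,.082) for p in[(170,138),(264,167),(239,240),(148,211)]]
for n,w in [('case',np.mean(c,0)),*[('k',k) for k in c],('F tip far',g(108,180,.0697)),('L tip far',g(315,180,.0697)),('hinge',g(428,8,.108)),('tcp',arm.observe()['ee_pos'])]: print(n,w.round(4),box(w).round(1))
```

```text
case [ 0.5243 -0.013   0.082 ] [-58.3  -9.7]
k [0.5109 0.0055 0.082 ] [-72.7   8. ]
k [ 0.5445 -0.0032  0.082 ] [-38.7   1.4]
k [ 0.5377 -0.032   0.082 ] [-43.6 -27.8]
k [ 0.5039 -0.0223  0.082 ] [-78.  -20.3]
F tip far [ 0.487  -0.0157  0.0697] [-95.3 -14.8]
L tip far [ 0.566  -0.0112  0.0697] [-16.7  -5.3]
hinge [0.5878 0.0572 0.108 ] [ 0.8 64.4]
tcp [ 0.5266 -0.0138  0.0869] [-55.8 -10.4]
```

Run:
```python
from h import *
q=load('w3');D=q['d'];K=q['K'];R=cv2.Rodrigues(q['r'].astype(float))[0];t=q['t'].reshape(3)
print('cam',-R.T@t,R[2])
def P(u,v):
    a=np.array([(u-K[0,2])/K[0,0],(v-K[1,2])/K[1,1]]);r=np.hypot(*a)
    ray=np.r_[a/r*np.tan(r),1.]*D[v,u];return (R.T@(ray-t)).round(4)
for u,v in [(318,275),(300,230),(250,273),(248,273),(240,273),(251,280),(251,290),(251,300),(393,273),(400,273),(390,280),(390,290),(245,290)]: print(u,v,P(u,v))
snap('side','s3');im=cv2.imread('pics/s3.png')[150:300,180:380];cv2.imwrite('pics/s3c.png',cv2.resize(im,(800,600),interpolation=cv2.INTER_CUBIC))
s=load('s3');tc=np.array(arm.observe()['ee_pos'])
for n,p in [('tip17',tc+[.035,0,-.017]),('z.092',tc+[.035,0,.005]),('Ftip17',tc+[-.035,0,-.017])]:
    u=cv2.projectPoints(p[None],s['r'].astype(float),s['t'].astype(float),s['K'],None)[0].ravel();print(n,u,(u-[180,150])*4)
```

```text
cam [0.52228427 0.05541389 0.26914183] [ 0.01403741 -0.24217687 -0.97013057]
318 275 [ 0.5248 -0.0123  0.0811]
300 230 [0.5132 0.0071 0.0603]
250 273 [ 0.4902 -0.0088  0.0938]
248 273 [ 0.4893 -0.0086  0.0946]
240 273 [ 0.4858 -0.0078  0.0977]
251 280 [ 0.4909 -0.0121  0.095 ]
251 290 [ 0.4909 -0.0176  0.0951]
251 300 [ 0.4913 -0.0221  0.0976]
393 273 [ 0.5623 -0.0045  0.0944]
400 273 [ 0.5655 -0.0036  0.0965]
390 280 [ 0.561  -0.008   0.0953]
390 290 [ 0.5616 -0.0133  0.0957]
245 290 [ 0.4909 -0.0112  0.1107]
tip17 [314.40821489 223.93835818] [537.63285956 295.75343273]
z.092 [314.4036603  218.11828699] [537.61464119 272.47314795]
Ftip17 [337.95123255 228.11643893] [631.8049302  312.46575571]
```

View pics/s3c.png

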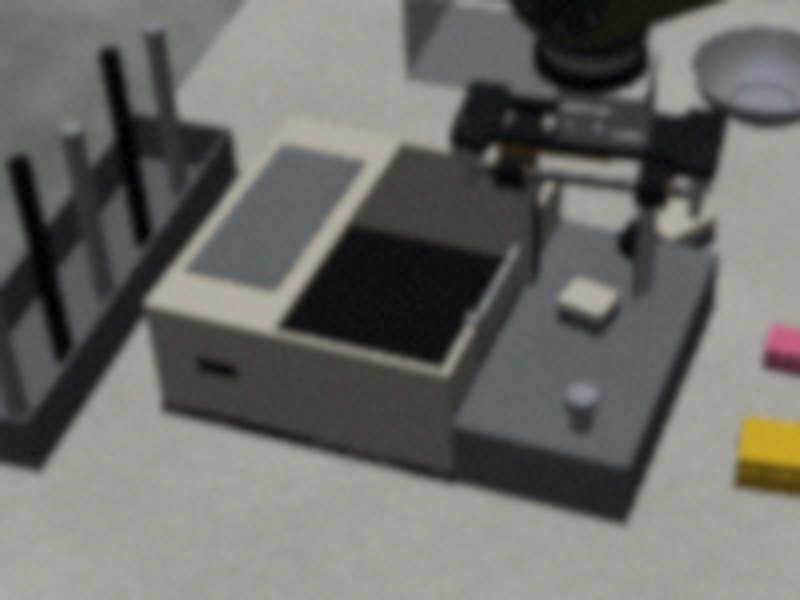

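The depth, the wrist scale and the side view agree that the fingertips stand at about z = 0.093, roughly 6 mm above the reported TCP height and not 17 mm below it. At this height they would pass over the case, whose top is at 0.081. I'll lower them in steps and watch the force.

```bash
python3 -m creep '[{"x":0,"y":0,"z":-0.004,"twist":0,"grip":0.5},{"x":0,"y":0,"z":-0.004,"twist":0,"grip":0.5},{"x":0,"y":0,"z":0,"twist":0,"grip":0.5}]'; python3 -m creep '[{"x":0,"y":0,"z":-0.003,"twist":0,"grip":0.5},{"x":0,"y":0,"z":0,"twist":0,"grip":0.5}]';python3 -m creep '[{"x":0,"y":0,"z":-0.002,"twist":0,"grip":0.5},{"x":0,"y":0,"z":0,"twist":0,"grip":0.5}]'
```

```text
t: 2.85
ee_pos: [0.5258, -0.0135, 0.0772]
tcp_rot: [[0.998, 0.058, -0.001], [0.058, -0.998, 0.0], [-0.001, -0.0, -1.0]]
contact_force: [0.1, -0.2, 0.1]
opening: 0.0705
t: 3.05
ee_pos: [0.5259, -0.0135, 0.0744]
tcp_rot: [[0.998, 0.058, -0.001], [0.058, -0.998, 0.0], [-0.001, -0.0, -1.0]]
contact_force: [0.5, -0.4, 0.6]
opening: 0.0704
t: 3.25
ee_pos: [0.526, -0.0135, 0.0725]
tcp_rot: [[0.998, 0.058, -0.0], [0.058, -0.998, 0.0], [-0.0, -0.0, -1.0]]
contact_force: [-0.2, 0.2, -0.7]
opening: 0.0706
```

```bash
python3 -m creep '[{"x":0,"y":0,"z":-0.003,"twist":0,"grip":0.5},{"x":0,"y":0,"z":-0.003,"twist":0,"grip":0.5},{"x":0,"y":0,"z":0,"twist":0,"grip":0.5}]'; python3 -m creep '[{"x":0,"y":0,"z":-0.003,"twist":0,"grip":0.5},{"x":0,"y":0,"z":-0.002,"twist":0,"grip":0.5},{"x":0,"y":0,"z":0,"twist":0,"grip":0.5}]'
python3 - <<'E'
from h import *
snap('wrist','w4');q=load('w4');D=q['d'];K=q['K'];R=cv2.Rodrigues(q['r'].astype(float))[0];t=q['t'].reshape(3)
def P(u,v):
    a=np.array([(u-K[0,2])/K[0,0],(v-K[1,2])/K[1,1]]);r=np.hypot(*a)
    ray=np.r_[a/r*np.tan(r),1.]*D[v,u];return (R.T@(ray-t)).round(4)
for u,v in [(250,273),(251,280),(251,290),(393,273),(390,280),(390,290)]: print(u,v,P(u,v))
im=cv2.imread('pics/w4.png')[130:350,170:490];cv2.imwrite('pics/w4c.png',cv2.resize(im,None,fx=2,fy=2))
print(arm.observe()['ee_pos'],arm.observe()['t'])
E
```

```text
t: 3.55
ee_pos: [0.5259, -0.0135, 0.0662]
tcp_rot: [[0.998, 0.058, -0.001], [0.058, -0.998, 0.0], [-0.001, -0.0, -1.0]]
contact_force: [0.3, -0.5, -0.5]
opening: 0.0706
t: 3.85
ee_pos: [0.526, -0.0135, 0.0614]
tcp_rot: [[0.998, 0.058, -0.0], [0.058, -0.998, 0.0], [-0.0, -0.0, -1.0]]
contact_force: [0.4, -0.3, -0.0]
opening: 0.0703
250 273 [ 0.4899 -0.0081  0.0691]
251 280 [ 0.4906 -0.0114  0.0704]
251 290 [ 0.4905 -0.0171  0.0699]
393 273 [ 0.562  -0.004   0.0687]
390 280 [ 0.5609 -0.0079  0.0685]
390 290 [ 0.5612 -0.0127  0.0703]
[ 0.52602562 -0.01353254  0.06158807] 3.9
```

View pics/w4c.png

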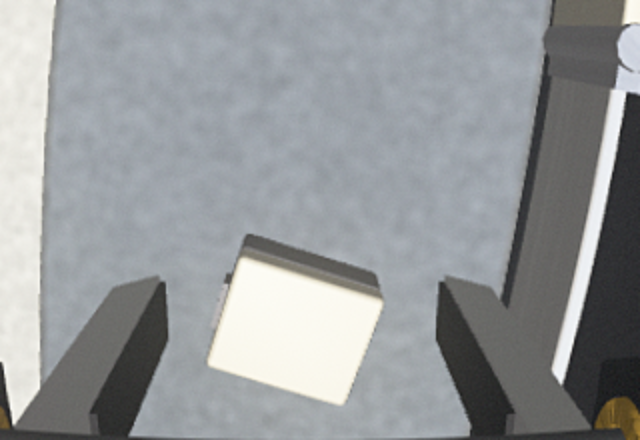

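The tips are now at about z = 0.0695, one each side of the case, with the lead finger in front of the flap. I'll move 3 mm in +y and 2 mm down, then push along the box's x in small steps.

```bash
python3 -m creep '[{"x":0,"y":0.003,"z":-0.002,"twist":0,"grip":0.5},{"x":0.006,"y":-0.0004,"z":0,"twist":0,"grip":0.5},{"x":0.006,"y":-0.0004,"z":0,"twist":0,"grip":0.5},{"x":0.006,"y":-0.0004,"z":0,"twist":0,"grip":0.5},{"x":0.006,"y":-0.0004,"z":0,"twist":0,"grip":0.5},{"x":0.006,"y":-0.0004,"z":0,"twist":0,"grip":0.5},{"x":0,"y":0,"z":0,"twist":0,"grip":0.5}]'
python3 -m creep '[{"x":0.005,"y":-0.0003,"z":0,"twist":0,"grip":0.5},{"x":0.005,"y":-0.0003,"z":0,"twist":0,"grip":0.5},{"x":0.005,"y":-0.0003,"z":0,"twist":0,"grip":0.5},{"x":0.005,"y":-0.0003,"z":0,"twist":0,"grip":0.5},{"x":0,"y":0,"z":0,"twist":0,"grip":0.5}]'
python3 - <<'E'
from h import *
snap('wrist','w5');im=cv2.imread('pics/w5.png')[100:350,170:570];cv2.imwrite('pics/w5c.png',cv2.resize(im,None,fx=2,fy=2))
print(arm.observe()['ee_pos'],arm.observe()['t'])
E
```

```text
t: 4.6
ee_pos: [0.5568, -0.0127, 0.0596]
tcp_rot: [[0.998, 0.058, 0.0], [0.058, -0.998, -0.0], [0.0, 0.0, -1.0]]
contact_force: [-1.5, -1.0, 0.6]
opening: 0.0705
t: 5.1
ee_pos: [0.5767, -0.0139, 0.0597]
tcp_rot: [[0.998, 0.058, 0.0], [0.058, -0.998, -0.0], [0.0, 0.0, -1.0]]
contact_force: [-1.5, -2.2, 1.1]
opening: 0.0705
[ 0.57649137 -0.01393925  0.05975508] 5.15
```

View pics/w5c.png

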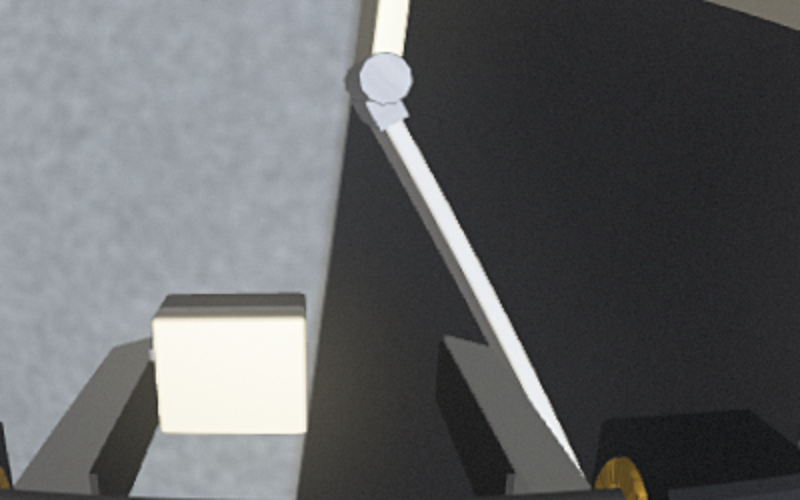

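The flap is open with the lead finger behind it. The case sits square on the follower finger, its front at the edge of the pit and well clear of the flap. I'll keep pushing.

```bash
python3 -m creep '[{"x":0.005,"y":0,"z":0,"twist":0,"grip":0.5},{"x":0.005,"y":0,"z":0,"twist":0,"grip":0.5},{"x":0.005,"y":-0.0003,"z":0,"twist":0,"grip":0.5},{"x":0.005,"y":-0.0003,"z":0,"twist":0,"grip":0.5},{"x":0.005,"y":-0.0003,"z":0,"twist":0,"grip":0.5},{"x":0.005,"y":-0.0003,"z":0,"twist":0,"grip":0.5},{"x":0.004,"y":-0.0003,"z":0,"twist":0,"grip":0.5},{"x":0.002,"y":0,"z":0,"twist":0,"grip":0.5},{"x":0,"y":0,"z":0,"twist":0,"grip":0.5}]'
python3 - <<'E'
from h import *
snap('wrist','w6');im=cv2.imread('pics/w6.png')[100:350,170:570];cv2.imwrite('pics/w6c.png',cv2.resize(im,None,fx=2,fy=2))
print(arm.observe()['ee_pos'],arm.observe()['t'])
E
```

```text
t: 6.05
ee_pos: [0.6124, -0.0153, 0.0597]
tcp_rot: [[0.998, 0.058, 0.0], [0.058, -0.998, -0.0], [0.0, 0.0, -1.0]]
contact_force: [-0.5, -1.8, 0.5]
opening: 0.0704
[ 0.61230414 -0.01536461  0.05976925] 6.1
```

View pics/w6c.png

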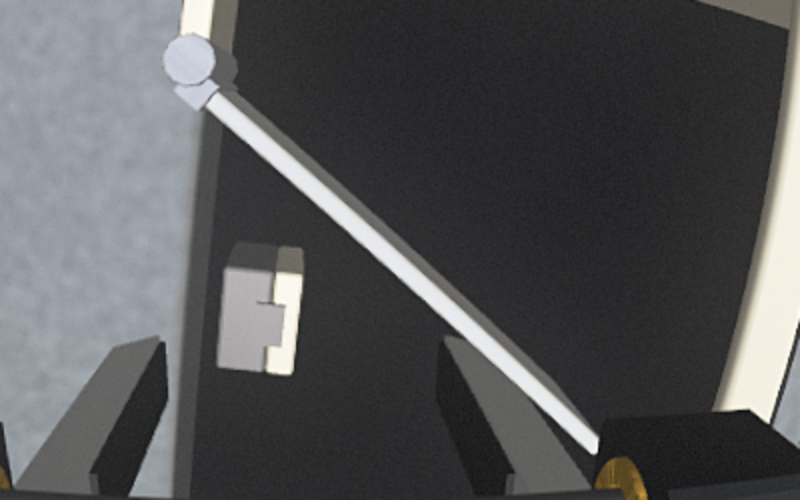

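The case has dropped and stands on end on the pit floor, around (260,310), below and clear of the flap. I'll lift straight up so the flap shuts, then back away.

```bash
python3 -m creep '[{"x":0,"y":0,"z":0.02,"twist":0,"grip":0.5},{"x":0,"y":0,"z":0.03,"twist":0,"grip":0.5},{"x":0,"y":0,"z":0.04,"twist":0,"grip":0.5},{"x":0,"y":0,"z":0.04,"twist":0,"grip":0.5},{"x":-0.01,"y":-0.03,"z":0.01,"twist":0,"grip":0.5},{"x":-0.02,"y":-0.04,"z":0,"twist":0,"grip":0.5},{"x":-0.02,"y":-0.04,"z":0,"twist":0,"grip":0.5},{"x":-0.02,"y":-0.04,"z":0,"twist":0,"grip":0.5},{"x":-0.02,"y":-0.04,"z":0,"twist":0,"grip":0.5},{"x":-0.02,"y":-0.04,"z":0,"twist":0,"grip":0.5},{"x":-0.02,"y":-0.03,"z":0,"twist":0,"grip":0.5},{"x":0,"y":0,"z":0,"twist":0,"grip":0.5}]'
python3 -m creep '[{"x":-0.03,"y":-0.03,"z":0,"twist":0,"grip":0.5},{"x":-0.03,"y":-0.03,"z":0,"twist":0,"grip":0.5},{"x":-0.03,"y":-0.03,"z":0,"twist":0,"grip":0.5},{"x":0,"y":0,"z":0,"twist":0,"grip":0.5},{"x":0,"y":0,"z":0,"twist":0,"grip":0.5},{"x":0,"y":0,"z":0,"twist":0,"grip":0.5},{"x":0,"y":0,"z":0,"twist":0,"grip":0.5},{"x":0,"y":0,"z":0,"twist":0,"grip":0.5}]'
python3 - <<'E'
from h import *
snap('top','top9')
im=cv2.imread('pics/top9.png')[90:290,250:450];cv2.imwrite('pics/t9c.png',cv2.resize(im,(600,600),interpolation=cv2.INTER_CUBIC))
print(arm.observe()['t'],arm.observe()['contact_force'])
E
```

```text
t: 7.3
ee_pos: [0.4802, -0.2782, 0.1999]
tcp_rot: [[0.999, 0.054, 0.0], [0.054, -0.999, -0.001], [0.0, 0.001, -1.0]]
contact_force: [-0.7, 1.5, -0.2]
opening: 0.0705
t: 8.1
ee_pos: [0.3928, -0.3646, 0.1997]
tcp_rot: [[0.998, 0.059, 0.0], [0.059, -0.998, 0.0], [0.0, -0.0, -1.0]]
contact_force: [-0.3, 1.2, 0.6]
opening: 0.0704
8.15 [ 0.45633758  0.03567456 -0.18019396]
```

View pics/t9c.png

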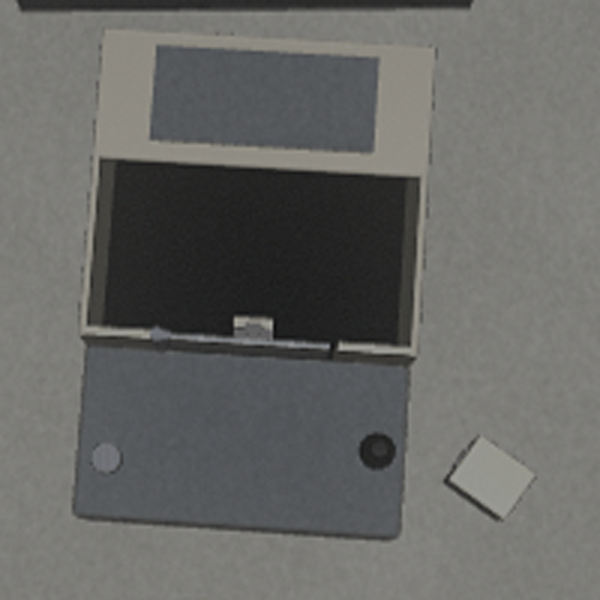

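The flap is shut, in line with the wall. The case is in the pit just behind the gateway, at (253,325). The valve, the cap and the look-alike are where they were.

Run:
```python
from h import *
for v in (196,197,198):print([ (pix2w('top9',u,v)).round(3) for u in (332,336)])
a=load('top1')['im'].astype(int);b=load('top9')['im'].astype(int);d=abs(a-b).max(2)
for n,(u,v) in dict(valve=(285,242),cap=(376,240),white=(413,249),jar=(163,292),brush=(135,245),bowl=(512,265),tub=(526,165),yellow=(310,302),pink=(363,299)).items(): print(n,(d[v-14:v+14,u-14:u+14]>50).sum())
print(arm.job_done())
```

```text
[array([ 0.61 , -0.006,  0.048]), array([ 0.61 , -0.015,  0.048])]
[array([ 0.608, -0.006,  0.046]), array([ 0.608, -0.015,  0.047])]
[array([ 0.606, -0.006,  0.048]), array([ 0.606, -0.015,  0.048])]
valve 0
cap 0
white 0
jar 0
brush 0
bowl 1
tub 0
yellow 0
pink 0
the job is handed in; nothing more can be done
None
```

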